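# Gauge a flanged brass bush in a stepped gauge

### The arm

A 6-joint arm with a two-finger parallel gripper is mounted at the origin on a cart in front of the work surface, level with it; the furniture and walls round the work are solid. World frame = base frame: x ahead of the robot, y to its left, z up, the work surface at z = 0. Lengths are in m, angles in degrees, forces in N, time in s.
With the tool pointing down it reaches from about 0.4 to 0.825 m from the base axis. Payload 7 kg.
Tool frame: the origin (TCP) lies midway between the tips of the shut fingers; the grasp point (between the pads) lies 19 mm behind it; z points along the fingers, y is the line along which they close (so a half turn about z gives the same grasp; the last joint's range is limited). The gripper opens to 88 mm and grips with 3 to 60 N. Pads are 19 mm wide; open, the fingers measure 130 mm over their backs; the gripper's body (78 mm by 193 mm) begins 47 mm behind the grasp point.
Start: joints at [-51.56, 20.546, 0.682, 0, -70.136, -16.507], TCP at [0.252, -0.626, 0.227] pointing down, gripper open.
Joint ranges: [-176.03, 176.03], [-82.01, 121.73], [-58.28, 71.71], [-173.87, 95.51], [-174.79, -0.11], [-173.66, 173.66]. Speed limits (degrees/s): [136.94, 136.94, 172.46, 180, 180, 180].

### API

Orientations are given as [roll, pitch, yaw] about the fixed x, y, z axes, in that order (R = Rz(yaw) Ry(pitch) Rx(roll)).
In Python, from plant import telemetry, viewer, workorder gives the robot as it stands. The module is installed in compiled form; this text tells all that it offers.
- The arm moves only by the tool carry_out, never from a script. Its argument "rows" is a list of rows, each a list of 6 numbers: the shift along the tool's x, y, z in m, then the turn, a rotation vector about the tool's x, y, z in rad. In form: [[tx, ty, tz, ax, ay, az], ...]. A call has 1 to 8 rows; each row is the pose to reach, as a shift and turn from the pose commanded when the call began, along the tool's axes at that moment; what a row does not reach only later rows make up. A row lasts 1/8 s, in which the tool goes at most 62.5 mm and 10.7 degrees, less where a joint would pass 70% of its speed; a pose out of reach is approached as far as the arm can. A call with a gripper value outside its range is refused whole. "grip" is the gripper's target within -1 to 1 (fully open at 1, half-way at 0, shut at -1), set as the call begins (left out, the last holds). The fingers move at their own pace and stop on an object; the grip force is fixed at half the most. Time passes only in rows, so rows that repeat a pose let the fingers close. It gives the time, the measured TCP pose, the force, the opening and the grip force at its end, in the units of the state.
- telemetry.get_obs(): the state, without advancing time (a new reading comes with each control period).
- viewer.snapshot(name): name is "scene" or "top"; returns the picture (480x640x3 uint8, red, green, blue); there is no depth.
- viewer.camera_info(name): a dict with "intrinsics" (3x3 intrinsics, pixels), "extrinsics" (4x4, takes a point from camera to world coordinates). Camera axes: x right, y down, z forward; pixel columns grow to the right and rows downward; lengths in m; the calibration is good to about 2 mm. A picture is of the moment at which its call begins. camera_info takes no time and is no camera call.
- workorder.close_job(): hands the job in; it is judged then, once.
The state is a dict: "clock": time; "joint_pos": joint angles; "qvel": joint speeds; "tau": joint torques, N m; "tool_pos": TCP position; "orientation": TCP orientation; "force": force on the tool from outside, world axes, zero at the start; "moment": the same for the moment, N m; "opening": finger opening in m; "gripper_force": force on a finger pad.
Only numpy, scipy, OpenCV 4.12 (cv2) and the standard library are available. Lean on these libraries where they do the work, as an engineer would, in place of code of your own. Each camera call takes 0.05 s, during which the arm holds its last target. There are 200 camera calls.

### The job

Find which step of the green stepped gauge takes the flange of the brass bush, working from the smallest pocket upward. Keep the bush upright, flange down: first set it down over the smallest pocket so that it really rests on it, then go on to the next larger one, and leave it standing, released, in the first pocket that it drops into; never let it into a larger one.

Things in the scene. Friction and masses are not known exactly. Their poses are not given: they have to be found in the camera images.
- brass_bush_grip (a point): The brass (yellow metal) bush, loose, upright: flange 42 mm across, 8 mm thick, at the bottom; sleeve 26 mm across above it, 60 mm high over all, 0.15 kg. A dark steel bush with a wider flange, not wanted, stands 8 to 20 cm away; they may swap places. Point: on the axis, 36 mm above the underside, where to grip the sleeve from above, in any direction. z: its axis, up.
- gauge: Fixed green-painted gauge block with dark pocket floors, 90 mm wide (x), 232 mm long (y), three steps 20, 28 and 36 mm high, each with one round flat-bottomed pocket 12 mm deep in its top. Origin: centre of the underside. y runs from the high end (large pocket) to the low end (small pocket); z up.
- small_pocket (a point): Centre of the mouth of the small pocket (30 mm across), level with the top of the lowest step (20 mm high), 81 mm along +y of the gauge. The 42 mm flange cannot enter and rests on the mouth, 14 mm from the next step.
- medium_pocket (a point): Centre of the mouth of the medium pocket (58 mm across), level with the top of the middle step (28 mm high), 72 mm from the small one. The flange drops in with 8 mm of play all round and stands on the floor 12 mm below this point.
- large_pocket (a point): Centre of the mouth of the large pocket (72 mm across), level with the top of the highest step (36 mm), 81 mm from the medium one. The bush must not go into it.
Things that resemble listed ones, but are neither listed nor needed, are in the scene too. Leave any white look-alike of the part that bears brass_bush_grip alone.

How it is judged (in metres and radians):
On the way:
1. the brass bush is set upright on the mouth of the smallest pocket, touching it, within 14 mm of its centre (horizontal distance between brass_bush_grip and small_pocket below 0.014 m and z of brass_bush_grip in the frame of small_pocket below 0.04 m and angle between brass_bush_grip's own z axis and vertical below 0.2 rad and contact force between brass_bush and gauge above 0.2 N), for 0.2 s.
At the end, for the whole second after the job is handed in: The brass bush stands upright (within 10 degrees), released and at rest, with its flange down inside the medium pocket (within 14 mm of its centre, the underside at least 8 mm below the mouth) (horizontal distance between brass_bush_grip and medium_pocket below 0.014 m and z of brass_bush_grip in the frame of medium_pocket below 0.028 m and angle between brass_bush_grip's own z axis and vertical below 0.17 rad and linear speed of brass_bush below 0.02 m/s); the robot touches nothing.
It fails at once if the brass bush is let into the large pocket (horizontal distance between brass_bush_grip and large_pocket below 0.03 m and z of brass_bush_grip in the frame of large_pocket below 0.032 m).
It also fails if it takes over 35 s, if anything falls off the work surface, if the arm or the gripper's body presses on something with over 40 N, if the wrist force passes 120 N, or if a joint passes its speed limit or range.

## Working session

There is one attempt and no reset: what is moved stays moved. The work goes in short steps, Python scripts to look and compute and a tool call to move; the robot and the scene stay as the last step left them, time stands still between calls to the robot, and variables do not carry over. Pictures are saved under pics/ and viewed, at most 10 in all, crops included, and the job is handed in when it is done.

Besides the shell and the picture viewer there is one more tool, called after "Emit:" as name(argument=value, ...), one argument or row to a line, values as JSON. carry_out: Moves the arm, as the interface text tells. Its arguments: {"type":"object","properties":{"rows":{"type":"array"},"grip":{"type":"number"}},"required":["rows"]}

```bash
mkdir -p pics
python3 - <<'E'
from plant import telemetry, viewer
import cv2,numpy as np
for n in("scene","top"):
    im=viewer.snapshot(n); cv2.imwrite(f"pics/{n}0.png",im[:,:,::-1])
    c=viewer.camera_info(n); print(n,np.round(c["intrinsics"],1).tolist(),np.round(c["extrinsics"],3).tolist())
print(telemetry.get_obs())
E
```

```text
scene [[512.6, 0.0, 323.4], [0.0, 512.6, 232.5], [0.0, 0.0, 1.0]] [[-0.657, -0.362, 0.661, -0.024], [-0.753, 0.34, -0.563, 0.681], [-0.022, -0.868, -0.496, 0.495], [0.0, 0.0, 0.0, 1.0]]
top [[433.0, 0.0, 316.5], [0.0, 433.0, 236.9], [0.0, 0.0, 1.0]] [[0.028, -0.988, 0.15, 0.411], [-0.999, -0.03, -0.013, 0.189], [0.017, -0.15, -0.989, 0.892], [0.0, 0.0, 0.0, 1.0]]
{'clock': 0.1, 'joint_pos': array([-5.15606181e+01,  2.05843822e+01,  6.39954249e-01, -1.71069242e-02,
       -7.01367297e+01, -1.65067913e+01]), 'qvel': array([-0.00293603, -0.06663369,  0.17036895,  0.0578164 ,  0.02819071,
        0.06862657]), 'tau': array([-1.37335312e-03, -5.84163773e+01,  2.93752527e+01,  7.01563731e+00,
        1.01643489e-02, -5.65713526e-05]), 'tool_pos': array([ 0.25193109, -0.62575445,  0.22575873]), 'orientation': array([ 1.79917617e+02, -7.64131389e-03, -1.58073228e+02]), 'force': array([-0.16007747,  0.33711922, -0.45343968]), 'moment': array([0.00393889, 0.00228681, 0.02331101]), 'gripper_force': 0.0, 'opening': 0.08775760030781664}
```

View pics/scene0.png

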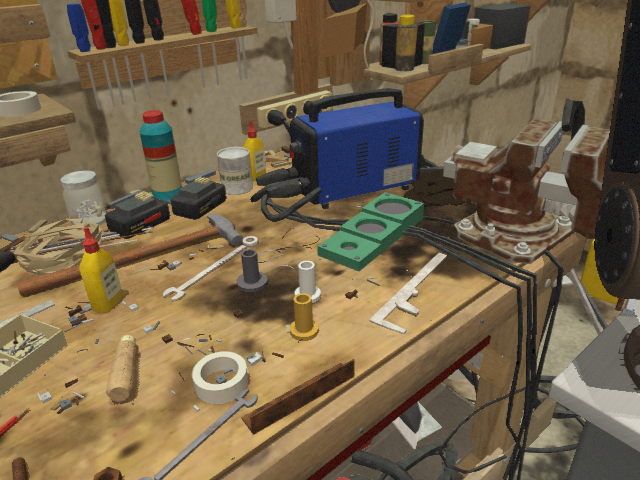

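View pics/top0.png

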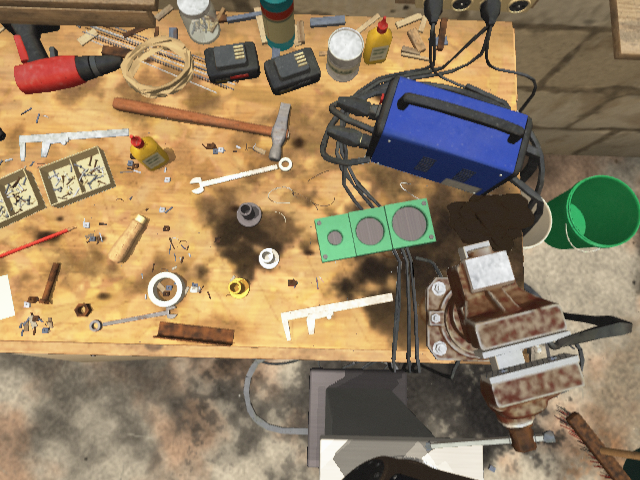

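The scene shows the brass bush at top px (238,288) / scene px (304,316). Possible confusions are the white look-alike at top (269,258) / scene (308,282), and the dark steel bush at top (248,213) / scene (250,270). I choose the yellow one. The gauge has its small pocket at top (335,238), medium at (370,231) and large at (409,223).

```bash
cat > h.py <<'E'
import cv2,numpy as np
from plant import telemetry, viewer
def P(n,uv,z):
    c=viewer.camera_info(n);K=np.array(c["intrinsics"]);T=np.array(c["extrinsics"])
    d=T[:3,:3]@np.linalg.solve(K,[uv[0],uv[1],1.]);o=T[:3,3]
    return o+d*(z-o[2])/d[2]
def px(n,p):
    c=viewer.camera_info(n);K=np.array(c["intrinsics"]);T=np.array(c["extrinsics"])
    q=K@(T[:3,:3].T@(np.array(p)-T[:3,3]));return q[:2]/q[2]
def mask(im,lo,hi): return cv2.inRange(cv2.cvtColor(im,cv2.COLOR_RGB2HSV),lo,hi)
E
python3 - <<'E'
from h import *
R={"top":(200,180,250,140),"scene":(220,180,220,170)}
out=[]
for n in R:
    im=cv2.imread(f"pics/{n}0.png")[:,:,::-1].copy()
    g=mask(im,(60,80,50),(88,255,255)); 
    k,l,s,c=cv2.connectedComponentsWithStats(g); 
    x,y,w,h=R[n]
    i=max((i for i in range(1,k) if x<c[i][0]<x+w and y<c[i][1]<y+h),key=lambda i:s[i][4])
    m=(l==i).astype(np.uint8)
    cs,hi=cv2.findContours(m,cv2.RETR_CCOMP,cv2.CHAIN_APPROX_NONE)
    print(n,"gauge",s[i])
    for q,hh in zip(cs,hi[0]):
        if hh[3]>=0 and len(q)>20:
            e=cv2.fitEllipse(q);print(" hole",np.round(e[0],1),np.round(e[1],1),[np.round(P(n,e[0],z)[:2],4).tolist() for z in(.02,.028,.036)])
        elif len(q)>50: print(" outer",cv2.approxPolyDP(q,4,True)[:,0].tolist())
    b=mask(im,(18,150,60),(30,255,255));k,l,s,c=cv2.connectedComponentsWithStats(b)
    for i in range(1,k):
        if s[i][4]>60 and x-10<c[i][0]<x+w: print(" brass",s[i],c[i].round(1))
    o=cv2.resize(im[y:y+h,x:x+w],None,fx=3,fy=3,interpolation=cv2.INTER_CUBIC)[:,:,::-1]
    cv2.imwrite(f"pics/{n}c.png",o)
    out.append(o)
E
```

```text
top gauge [ 315  199  121   63 3280]
 outer [[426, 199], [315, 220], [322, 261], [435, 241]]
 hole [334.5 237.5] [15.3 15.4] [[0.5433, 0.1412], [0.5421, 0.1417], [0.5409, 0.1421]]
 hole [369.3 231. ] [28.  29.3] [[0.559, 0.0702], [0.5576, 0.0713], [0.5563, 0.0724]]
 hole [408.8 223.4] [34.5 36.5] [[0.5774, -0.0108], [0.5758, -0.0089], [0.5743, -0.0071]]
 brass [363  27  30  38 555] [375.7  43.3]
 brass [229 278  20  17 168] [239.  286.5]
scene gauge [ 318  193  106   78 3578]
 outer [[423, 203], [384, 193], [320, 244], [318, 254], [358, 270], [422, 218]]
 hole [348.6 247.7] [ 5.2 14.8] [[0.5376, 0.1461], [0.5282, 0.1551], [0.5187, 0.1642]]
 hole [370.5 227.9] [11.6 29.3] [[0.5613, 0.0667], [0.5515, 0.0771], [0.5416, 0.0874]]
 hole [392.4 208. ] [13.  35.2] [[0.5887, -0.0246], [0.5784, -0.0127], [0.568, -0.0008]]
 brass [225   0  16  29 341] [233.2  12.8]
 brass [399  14  16  11 154] [407.   19.1]
 brass [399  38  17  17 118] [409.5  48.2]
 brass [243 137  23  44 377] [254.  153.9]
 brass [290 294  28  47 939] [303.  318.6]
```

View pics/topc.png

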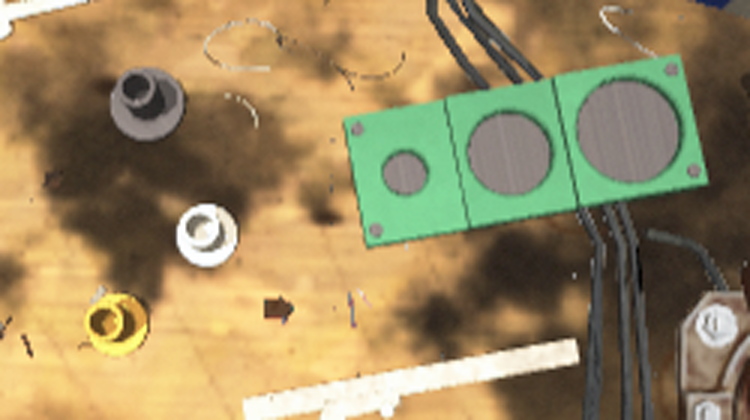

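View pics/scenec.png

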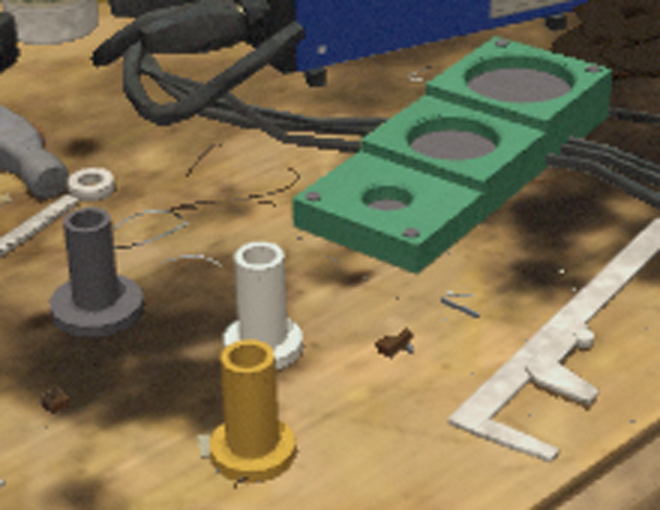

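Run:
```python
from h import *
r=lambda a:np.round(a,4)
print("brass mouth",r(P("top",(235.3,287),.06)),r(P("scene",(302.7,298.7),.06)))
print("brass flange",r(P("top",(239,288),.008)),r(P("scene",(304.3,329.5),.008)))
print("white mouth",r(P("top",(268,256.7),.06)),r(P("scene",(306.5,264.5),.06)))
for n,lo,hi in(("top",[(315,219.5),(322,261.5)],[(426.5,198.5),(435.5,241.5)]),("scene",[(318.5,247),(358.5,261)],[(384.5,192.5),(423.5,204)])):
    L=[P(n,u,.02) for u in lo];H=[P(n,u,.036) for u in hi]
    a=np.mean(L,0);b=np.mean(H,0);d=(a-b)[:2];u=d/np.linalg.norm(d);c=(a+b)[:2]/2
    print(n,"len",r(np.linalg.norm(d)),"w",r(np.linalg.norm(L[0]-L[1])),r(np.linalg.norm(H[0]-H[1])),"yaw y",np.degrees(np.arctan2(u[1],u[0])),"c",r(c),"s,m,l",[r(c+u*k) for k in(.081,.009,-.072)])
```

```text
brass mouth [0.4363 0.3303 0.06  ] [0.4353 0.3318 0.06  ]
brass flange [0.436  0.3315 0.008 ] [0.432  0.3343 0.008 ]
white mouth [0.496  0.2707 0.06  ] [0.4988 0.2727 0.06  ]
top len 0.2306 w 0.0874 0.0896 yaw y 101.61851746245534 c [0.5597 0.0607] s,m,l [array([0.5434, 0.1401]), array([0.5579, 0.0696]), array([ 0.5742, -0.0098])]
scene len 0.2281 w 0.0835 0.0909 yaw y 101.84720485441414 c [0.5589 0.0618] s,m,l [array([0.5423, 0.1411]), array([0.557 , 0.0706]), array([ 0.5737, -0.0086])]
```

```bash
cat >> h.py <<'E'
from scipy.spatial.transform import Rotation as Ro
def D(p,yaw):
    o=telemetry.get_obs();R=Ro.from_euler('xyz',o["orientation"],degrees=True)
    T=Ro.from_euler('xyz',[180,0,yaw],degrees=True)
    print("row",np.round(np.r_[R.inv().apply(np.array(p)-o["tool_pos"]),(R.inv()*T).as_rotvec()],4).tolist())
E
python3 - <<'E'
from h import *
for p in[(.45,-.2,.1),(.45,-.2,.2),(.45,-.2,.3)]: print(p,px("scene",p).round(),px("top",p).round())
print("welder",P("top",(372,160),.1),P("top",(372,165),.02),"vise",P("top",(430,280),.03),"cable",P("top",(345,195),.02))
D((.252,-.626,.40),-158); D((.5,-.05,.40),-100);
E
```

```text
(0.45, -0.2, 0.1) [508. 167.] [522. 287.]
(0.45, -0.2, 0.2) [516. 117.] [552. 285.]
(0.45, -0.2, 0.3) [525.  61.] [593. 282.]
welder [0.68268731 0.07734366 0.1       ] [0.69923837 0.06592478 0.02      ] vise [ 0.46200859 -0.05049437  0.03      ] cable [0.63293499 0.12135807 0.02      ]
row [0.0001, -0.0, -0.1742, 0.0014, -0.0001, -0.0013]
row [-0.4451, 0.4417, -0.1737, 0.0014, 0.0006, -1.0136]
```

Emit:
carry_out(
  rows=[
    [0, 0, -0.06, 0, 0, 0],
    [0, 0, -0.12, 0, 0, 0],
    [0, 0, -0.174, 0, 0, 0],
    [-0.445, 0.442, -0.174, 0, 0, -1.0],
    [-0.445, 0.442, -0.174, 0, 0, -1.0],
    [-0.445, 0.442, -0.174, 0, 0, -1.0],
    [-0.445, 0.442, -0.174, 0, 0, -1.0],
    [-0.445, 0.442, -0.174, 0, 0, -1.0],
  ],
  grip=1,
)

```text
clock: 1.1
tool_pos: [0.3757, -0.3371, 0.4003]
orientation: [180.0, 0.0, -104.0]
force: [0.4, -0.3, 0.5]
opening: 0.0874
gripper_force: 0.0
```

Run:
```python
from h import *
print(telemetry.get_obs()["tool_pos"],telemetry.get_obs()["joint_pos"])
D((.5,-.05,.40),-100); D((.436,.331,.25),-45)
```

```text
[ 0.37574764 -0.33708053  0.40033391] [-1.95727902e+01  3.74979988e-01 -2.34185439e+00 -1.12465461e-02
 -8.72915456e+01  5.56188969e+00]
row [-0.3086, -0.051, 0.0004, 0.0001, 0.0002, -0.07]
row [-0.6628, 0.1033, 0.1505, 0.0, 0.0003, -1.0299]
```

Emit:
carry_out(
  rows=[
    [-0.309, -0.051, 0, 0, 0, -0.07],
    [-0.309, -0.051, 0, 0, 0, -0.07],
    [-0.309, -0.051, 0, 0, 0, -0.07],
    [-0.309, -0.051, 0, 0, 0, -0.07],
    [-0.309, -0.051, 0, 0, 0, -0.07],
    [-0.663, 0.103, 0.15, 0, 0, -1.03],
    [-0.663, 0.103, 0.15, 0, 0, -1.03],
    [-0.663, 0.103, 0.15, 0, 0, -1.03],
  ],
)

```text
clock: 2.1
tool_pos: [0.4728, 0.1214, 0.3319]
orientation: [180.0, 0.0, -67.8]
force: [2.2, 0.7, 0.2]
opening: 0.0876
gripper_force: 0.0
```

Run:
```python
from h import *
D((.436,.331,.16),-45)
```

```text
row [-0.2079, -0.0453, 0.1719, 0.0001, 0.0001, -0.3971]
```

Emit:
carry_out(
  rows=[
    [-0.208, -0.045, 0.172, 0, 0, -0.397],
    [-0.208, -0.045, 0.172, 0, 0, -0.397],
    [-0.208, -0.045, 0.172, 0, 0, -0.397],
    [-0.208, -0.045, 0.172, 0, 0, -0.397],
    [-0.208, -0.045, 0.172, 0, 0, -0.397],
    [-0.208, -0.045, 0.172, 0, 0, -0.397],
    [-0.208, -0.045, 0.172, 0, 0, -0.397],
  ],
)

```text
clock: 2.98
tool_pos: [0.4383, 0.3291, 0.1616]
orientation: [-179.9, -0.0, -45.4]
force: [0.5, 0.2, 0.2]
opening: 0.0877
gripper_force: 0.0
```

Run:
```python
from h import *
o=telemetry.get_obs();print(o["tool_pos"],o["orientation"])
D((.436,.331,.021),-45)
im=viewer.snapshot("scene");print(px("scene",(.436,.331,.06)),px("scene",o["tool_pos"]))
cv2.imwrite("pics/s1.png",cv2.resize(im[120:370,180:440],None,fx=2.3,fy=2.3)[:,:,::-1])
```

```text
[0.4382622  0.32908299 0.16159302] [-1.79949056e+02 -3.84722612e-03 -4.53804380e+01]
row [-0.003, 0.0004, 0.1406, -0.0009, -0.0001, -0.0066]
[302.82843206 298.26372592] [299.64215539 234.24780254]
```

View pics/s1.png

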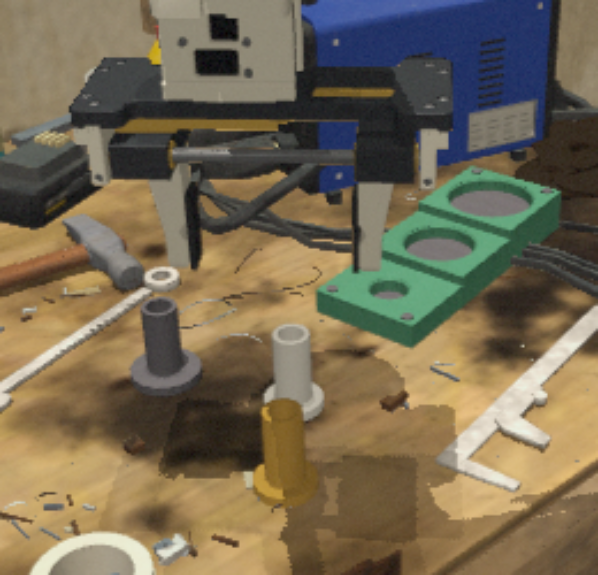

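The picture shows the open gripper squarely above the brass bush (crop 285,440). The white look-alike stands clear, off the closing line. Descending.

Emit:
carry_out(
  rows=[
    [0, 0, 0.045, 0, 0, 0],
    [0, 0, 0.09, 0, 0, 0],
    [0, 0, 0.125, 0, 0, 0],
    [0, 0, 0.138, 0, 0, 0],
    [0, 0, 0.138, 0, 0, 0],
    [0, 0, 0.138, 0, 0, 0],
  ],
)

```text
clock: 3.78
tool_pos: [0.4387, 0.3302, 0.0244]
orientation: [-179.8, 0.0, -45.4]
force: [0.7, -0.0, -0.1]
opening: 0.0873
gripper_force: 0.0
```

Emit:
carry_out(
  rows=[
    [0, 0, 0, 0, 0, 0],
    [0, 0, 0, 0, 0, 0],
    [0, 0, 0, 0, 0, 0],
    [0, 0, 0, 0, 0, 0],
    [0, 0, 0, 0, 0, 0],
    [0, 0, 0, 0, 0, 0],
    [0, 0, 0, 0, 0, 0],
    [0, 0, 0, 0, 0, 0],
  ],
  grip=-1,
)

```text
clock: 4.78
tool_pos: [0.4379, 0.3295, 0.0227]
orientation: [-180.0, 0.0, -45.4]
force: [0.1, 1.0, -0.9]
opening: 0.0251
gripper_force: 30.0
```

Emit:
carry_out(
  rows=[
    [0, 0, -0.04, 0, 0, 0],
    [0, 0, -0.09, 0, 0, 0],
    [0, 0, -0.12, 0, 0, 0],
    [0, 0, -0.12, 0, 0, 0],
    [0, 0, -0.12, 0, 0, 0],
  ],
)

```text
clock: 5.4
tool_pos: [0.4371, 0.3288, 0.1418]
orientation: [179.9, 0.0, -45.4]
force: [-0.3, 0.5, -2.5]
opening: 0.0247
gripper_force: 30.0
```

Run:
```python
from h import *
o=telemetry.get_obs();print(o["tool_pos"],o["opening"])
D((.543,.1408,.14),-78.3)
for n in("top","scene"):
    cv2.imwrite(f"pics/{n}2.png",viewer.snapshot(n)[:,:,::-1])
o=telemetry.get_obs();t=o["tool_pos"];u=px("scene",t-[0,0,.0227]);v=px("scene",t+[0,0,.0373]);print(u,v)
x,y=int(u[0])-60,int(u[1])-90
cv2.imwrite("pics/c2.png",cv2.resize(cv2.imread("pics/scene2.png")[y:y+120,x:x+120],None,fx=4,fy=4,interpolation=cv2.INTER_CUBIC))
```

```text
[0.43713061 0.32878984 0.14175832] 0.024692678131596597
row [0.2082, 0.0566, 0.0018, 0.0016, -0.0002, 0.5743]
[301.86090762 262.16405578] [299.88221251 223.04550638]
```

View pics/c2.png

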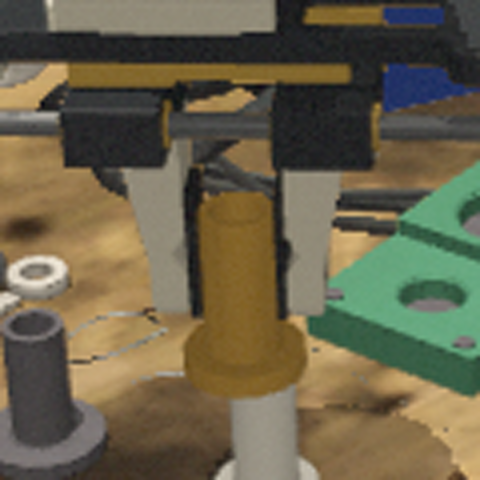

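The bush is held upright. Its flange centre is at crop (245,365), within about 1 px of where it should be under the TCP. Moving to above the small pocket.

Emit:
carry_out(
  rows=[
    [0.208, 0.057, 0, 0, 0, 0.574],
    [0.208, 0.057, 0, 0, 0, 0.574],
    [0.208, 0.057, 0, 0, 0, 0.574],
    [0.208, 0.057, 0, 0, 0, 0.574],
    [0.208, 0.057, 0, 0, 0, 0.574],
    [0.208, 0.057, 0, 0, 0, 0.574],
    [0.208, 0.057, 0, 0, 0, 0.574],
  ],
)

```text
clock: 6.38
tool_pos: [0.5429, 0.1421, 0.1423]
orientation: [180.0, -0.0, -78.2]
force: [-0.0, 0.5, -1.9]
opening: 0.0246
gripper_force: 30.0
```

Run:
```python
from h import *
o=telemetry.get_obs();print(o["tool_pos"],o["orientation"])
D((.543,.1408,.055),-78.3)
```

```text
[0.54290526 0.14211865 0.14234107] [ 1.79961650e+02 -9.01802408e-03 -7.81809696e+01]
row [0.0013, 0.0001, 0.0873, 0.0007, -0.0002, 0.0021]
```

Emit:
carry_out(
  rows=[
    [0, 0, 0.04, 0, 0, 0],
    [0, 0, 0.07, 0, 0, 0],
    [0, 0, 0.085, 0, 0, 0],
    [0, 0, 0.087, 0, 0, 0],
    [0, 0, 0.087, 0, 0, 0],
    [0, 0, 0.087, 0, 0, 0],
  ],
)

```text
clock: 7.12
tool_pos: [0.5441, 0.1418, 0.0569]
orientation: [-179.9, 0.0, -78.2]
force: [-0.6, -0.4, -1.5]
opening: 0.0249
gripper_force: 30.0
```

Run:
```python
from h import *
o=telemetry.get_obs();t=o["tool_pos"];print(t)
im=viewer.snapshot("scene");print(px("scene",t-[0,0,.0227]))
cv2.imwrite("pics/c3.png",cv2.resize(im[180:290,290:440],None,fx=4,fy=4,interpolation=cv2.INTER_CUBIC)[:,:,::-1])
```

```text
[0.54407158 0.14184372 0.05690604]
[347.85543803 238.64242819]
```

View pics/c3.png

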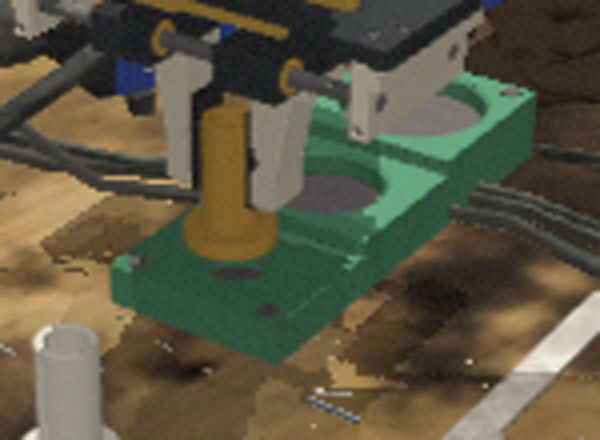

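The bush hangs about 14 mm above the small mouth (crop 230,238; pocket at 237,272), in line with it. Lowering to contact.

Emit:
carry_out(
  rows=[
    [0, 0, 0.006, 0, 0, 0],
    [0, 0, 0.01, 0, 0, 0],
    [0, 0, 0.012, 0, 0, 0],
    [0, 0, 0.013, 0, 0, 0],
    [0, 0, 0.014, 0, 0, 0],
    [0, 0, 0.014, 0, 0, 0],
  ],
)

```text
clock: 7.92
tool_pos: [0.5433, 0.1413, 0.0427]
orientation: [-180.0, -0.0, -78.2]
force: [-4.6, -0.0, 7.3]
opening: 0.0248
gripper_force: 30.0
```

Emit:
carry_out(
  rows=[
    [0, 0, 0, 0, 0, 0],
    [0, 0, 0, 0, 0, 0],
    [0, 0, 0, 0, 0, 0],
    [0, 0, 0, 0, 0, 0],
    [0, 0, 0, 0, 0, 0],
  ],
  grip=0.1,
)

```text
clock: 8.55
tool_pos: [0.5434, 0.1414, 0.0417]
orientation: [180.0, -0.0, -78.3]
force: [-0.0, -0.9, 0.1]
opening: 0.0476
gripper_force: 0.0
```

Run:
```python
from h import *
o=telemetry.get_obs();t=o["tool_pos"];print(t,o["force"],o["opening"])
im=viewer.snapshot("scene");print(px("scene",(.543,.1408,.02)),px("scene",(.543,.1408,.08)))
cv2.imwrite("pics/c4.png",cv2.resize(im[180:290,290:440],None,fx=4,fy=4,interpolation=cv2.INTER_CUBIC)[:,:,::-1])
```

```text
[0.54337224 0.14137578 0.04165179] [-0.0468067  -0.93031618  0.10524938] 0.04764404931814912
[348.6781759  245.52816432] [348.77708027 215.78158771]
```

View pics/c4.png

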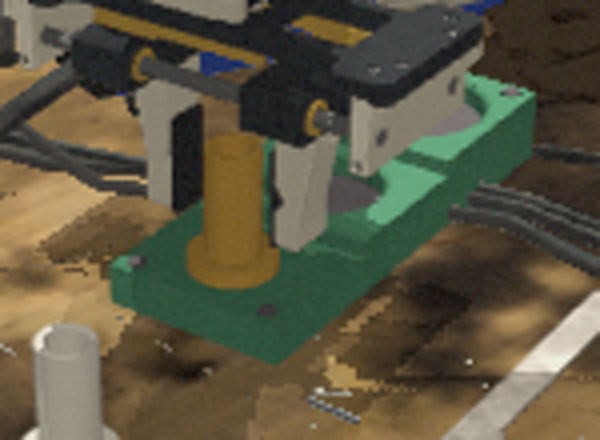

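The bush stands free on the small mouth (flange base at crop 233,265, on the predicted pocket centre) and does not drop in. Regripping, lifting, then 72 mm along tool x.

Emit:
carry_out(
  rows=[
    [0, 0, 0, 0, 0, 0],
    [0, 0, 0, 0, 0, 0],
    [0, 0, 0, 0, 0, 0],
    [0, 0, 0, 0, 0, 0],
    [0, 0, 0, 0, 0, 0],
    [0, 0, 0, 0, 0, 0],
  ],
  grip=-1,
)

```text
clock: 9.35
tool_pos: [0.5434, 0.1414, 0.0417]
orientation: [180.0, 0.0, -78.3]
force: [-1.3, 0.1, -0.3]
opening: 0.0249
gripper_force: 30.0
```

Emit:
carry_out(
  rows=[
    [0, 0, -0.02, 0, 0, 0],
    [0, 0, -0.04, 0, 0, 0],
    [0, 0, -0.04, 0, 0, 0],
    [0.03, 0, -0.04, 0, 0, 0],
    [0.06, 0, -0.04, 0, 0, 0],
    [0.072, 0, -0.04, 0, 0, 0],
    [0.072, 0, -0.04, 0, 0, 0],
    [0.072, 0, -0.04, 0, 0, 0],
  ],
)

```text
clock: 10.35
tool_pos: [0.5579, 0.0713, 0.0814]
orientation: [180.0, 0.0, -78.3]
force: [-0.5, -0.4, -2.0]
opening: 0.0251
gripper_force: 30.0
```

Emit:
carry_out(
  rows=[
    [0, 0, 0.02, 0, 0, 0],
    [0, 0, 0.028, 0, 0, 0],
    [0, 0, 0.034, 0, 0, 0],
    [0, 0, 0.039, 0, 0, 0],
    [0, 0, 0.042, 0, 0, 0],
    [0, 0, 0.043, 0, 0, 0],
    [0, 0, 0.043, 0, 0, 0],
  ],
)

```text
clock: 11.22
tool_pos: [0.5581, 0.0709, 0.0389]
orientation: [-180.0, 0.0, -78.3]
force: [0.6, -0.6, -1.6]
opening: 0.0248
gripper_force: 30.0
```

Emit:
carry_out(
  rows=[
    [0, 0, 0.001, 0, 0, 0],
    [0, 0, 0.0015, 0, 0, 0],
    [0, 0, 0.0015, 0, 0, 0],
  ],
)

```text
clock: 11.6
tool_pos: [0.5582, 0.0709, 0.0377]
orientation: [-180.0, 0.0, -78.2]
force: [-2.4, -0.1, 4.5]
opening: 0.0249
gripper_force: 30.0
```

Emit:
carry_out(
  rows=[
    [0, 0, 0, 0, 0, 0],
    [0, 0, 0, 0, 0, 0],
    [0, 0, 0, 0, 0, 0],
    [0, 0, 0, 0, 0, 0],
    [0, 0, 0, 0, 0, 0],
  ],
  grip=0.3,
)

```text
clock: 12.22
tool_pos: [0.558, 0.0709, 0.0372]
orientation: [180.0, -0.0, -78.3]
force: [-1.4, -0.5, 0.2]
opening: 0.0568
gripper_force: 0.0
```

Emit:
carry_out(
  rows=[
    [0, 0, -0.02, 0, 0, 0],
    [0, 0, -0.06, 0, 0, 0],
    [0, 0, -0.12, 0, 0, 0],
    [0, 0, -0.17, 0, 0, 0],
    [0, 0, -0.17, 0, 0, 0],
    [0, 0, -0.17, 0, 0, 0],
  ],
)

```text
clock: 12.98
tool_pos: [0.5577, 0.0709, 0.2071]
orientation: [-180.0, 0.0, -78.3]
force: [0.9, 0.1, -0.6]
opening: 0.0569
gripper_force: 0.0
```

Run:
```python
from h import *
im=viewer.snapshot("scene");print(px("scene",(.5575,.0708,.076)),px("scene",(.5575,.0708,.028)))
cv2.imwrite("pics/c5.png",cv2.resize(im[160:290,290:440],None,fx=4,fy=4,interpolation=cv2.INTER_CUBIC)[:,:,::-1])
```

```text
[371.12086324 202.66663292] [370.49089641 225.67293765]
```

View pics/c5.png

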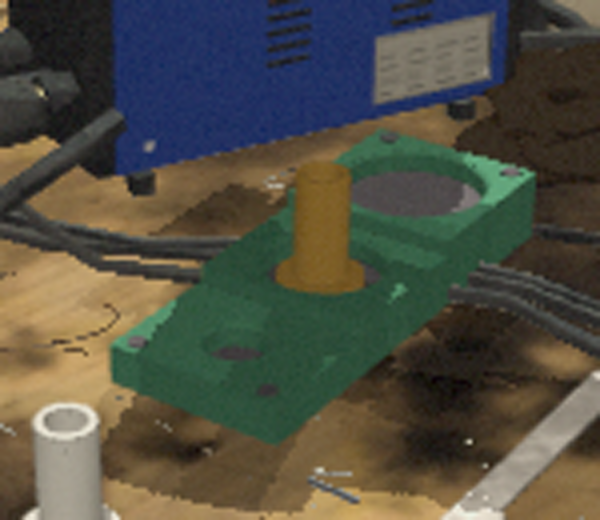

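The bush stands upright in the medium pocket, with its mouth at crop (323,172), i.e. image (370.8,203) against the predicted (371.1,202.7). The gripper is clear, so I am handing in.

```bash
python3 -c "
from plant import workorder
print(workorder.close_job())"
```

```text
the job is handed in; nothing more can be done
None
```

The brass bush rested on the small pocket without dropping in, then dropped into the medium pocket, where I left it standing upright and released; the job is handed in at about 13 s (the judge's result was not shown).

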